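# Snap the cover off a terminal unit

## Task

The terminal unit on the bench is to be wired next, so take its amber cover off with the fingertips, without lifting it: press the red snap tab down, and while it is down push the cover along its rails, right off the end of the unit, so that it lies flat on the bench just beyond it. Do not press on the bare terminals that come free under the cover, and leave the loose parts around the unit where they are.

Things in the scene. Friction and masses are not known exactly. Their poses are not given: they have to be found in the camera images.
- unit: Terminal unit, fixed: black foot 126 x 86 mm, x -62 to 64, y +-43 mm, 4 mm thick, last 12 mm in +x sloping to the bench. Origin on the bench; z up, +x = the way the cover slides off. 13 mm high rails (x -28 to 22) hold the cover down for its first 45 mm of travel. Cheeks (y +-18 to 21.5) and a back wall (x -56 to -60), 24 mm high, stand round the tab, lower than its pad.
- tab_pad (a point): Middle of the top of the red snap tab's ribbed thumb pad, 38 mm above the bench when up. Pad 30 mm wide (unit y), 24.5 mm long (unit x from -50 to -25.5 mm; middle at -37.5, y 0); its front edge is 2.5 mm behind the cover's ledge face. Press it straight down.
- tab (a joint): Tilt of the sprung red tab, rad: 0 up (caught), 0.14 down at its stop. Hinged 71 mm ahead of the pad's middle, so that sinks 7 mm per 0.1 rad (10 mm at the stop; the pad's front edge 8 mm, to 30 mm above the bench). The catch lets go at 0.09; 2 to 3 N start it, 7 to 8 N reach the stop. Let go, it springs up and catches the cover again unless that has slid on by 4 mm or more.
- cover: Loose amber see-through hood, 70 mm long (x), 70 wide at the flanges, 60 above, 27 high to its roof, about 60 g. Origin under its middle on its underside; home is x = 12, z = 4 mm in the unit's frame, axes alike. Slides only to unit +x, 2 mm of play while caught. Clear of the unit when its origin is past unit x = 100 mm (88 mm of travel), then 4 mm lower, on the bench.
- ledge (a point): Middle of the rear (-x) face of the push ledge across the rear end of the cover: the face to push, flat, 52 mm wide (y), reaching from 24 to 38 mm above the cover's underside (28 to 42 mm above the bench while home). At home it lies at unit x = -23 mm. The point is 32 mm above the cover's underside.
- terminals: Bare terminal strip under the cover: light grey barrier block, brass plates, steel screws; unit-frame x -6 to 50 mm, y +-14 mm, top 19 mm above the bench. Origin and axes as the unit's. The robot must not press on it: a fingertip following the ledge across it stays higher than 19 mm.
- driver: Loose screwdriver with a yellow-brown handle, 26 x 158 x 26 mm, lying on the robot's side of the unit. Leave alone.
- module_a: Loose beige circuit module with a black thumb-stick, 42 x 68 x 10 mm, on the far side of the unit. Leave alone.
- module_b: Another such module, 42 x 68 x 10 mm. Leave alone.
- joystick: Loose bare thumb-stick unit, grey and black, 33 x 37 x 16 mm, behind the tab. Leave alone.
- bush: Loose machined metal block with a hole, 18 x 26 x 12 mm. Leave alone.
There are look-alikes about, which are no part of the job. What is shaped like the unit but blue is not meant.

How it is judged:
By the outcome, as a careful person would: the job done as asked, in the order asked, and still so for the second after the job is handed in, with the robot touching nothing.
It also fails if it takes over 38 s, if anything falls off the work surface, if the arm or the gripper's body presses on something with over 40 N, if the wrist force passes 120 N, or if a joint passes its speed limit or range.

## Robot

A 6-joint arm with a two-finger parallel gripper is mounted at the origin on a cart in front of the work surface, level with it; the furniture and walls round the work are solid. World frame = base frame: x ahead of the robot, y to its left, z up, the work surface at z = 0. Lengths are in m, angles in rad, forces in N, time in s.
With the tool pointing down it reaches from about 0.4 to 0.825 m from the base axis. Payload 7 kg.
Tool frame: the origin (TCP) lies on the centre line of the jaws, within the pads' length; the fingertips stand 8 mm ahead of it and the grasp point (between the pads) lies 11 mm behind it; x points along the fingers, z is the direction in which the jaws open and shut, and the axes are right-handed (so a half turn about x gives the same grasp; the last joint's range is limited). The gripper opens to 88 mm and grips with 3 to 60 N. Pads are 19 mm wide; open, the fingers measure 130 mm over their backs; the gripper's body (78 mm by 193 mm) begins 47 mm behind the grasp point.
Start: joints at [-1.033, 0.359, 0.012, 0, -1.224, -0.288], TCP at [0.167, -0.654, 0.201] pointing down, gripper open.
Joint ranges: [-3.07, 3.07], [-1.43, 2.12], [-1.02, 1.25], [-3.03, 1.67], [-3.05, -0], [-3.03, 3.03]. Speed limits (rad/s): [2.39, 2.39, 3.01, 3.14, 3.14, 3.14].

## Interface

Orientations are given as a 3x3 rotation matrix whose columns are the frame's x, y, z axes.
In Python, from plant import bot gives the robot as it stands.
- The arm moves only by the tool servo_tool, never from a script. Its argument "increments" is a list of rows, each a list of 3 entries, a list of its own where there are three numbers: the shift along the tool's x, y, z in cm, then the turn about the tool's x in degrees, then the closure, from -1 (fully open) to 1 (shut). In form: [[[tx, ty, tz], roll, claw], ...]. A call has 1 to 20 rows; each row shifts and turns the commanded pose from where the row before left it, along the tool's axes as they then stand; what a row does not reach is not made up. A row lasts 1/8 s, in which the tool goes at most 62.5 mm and 10.7 degrees, less where a joint would pass 70% of its speed; a pose out of reach is approached as far as the arm can. A call with a gripper value outside its range is refused whole. The fingers move at their own pace and stop on an object; "grip_force" is the grip in N (left out, the last holds). Time passes only in rows, so rows that do not move let the fingers close. It gives the time, the measured TCP pose, the force and the opening at its end, in the units of the state.
- bot.get_obs(): the state, without advancing time (a new reading comes with each control period).
- bot.capture(name): name is "scene" or "top" or "wrist"; returns the picture (400x640x3 uint8, red, green, blue); there is no depth.
- bot.camera_params(name): a dict with "fx", "fy", "cx", "cy" (pixels), "R" (3x3) and "t" (3): a world point X has camera coordinates R X + t. Camera axes: x right, y down, z forward; pixel columns grow to the right and rows downward; lengths in m; the calibration is good to about 2 mm. A picture is of the moment at which its call begins: read the wrist's pose just before it. camera_params takes no time and is no camera call; for the wrist camera it gives the pose at the moment of the call.
- bot.sign_off(): hands the job in, once; it reports no verdict.
The state is a dict: "clock": time; "joint_positions": joint angles; "dq": joint speeds; "joint_torque": joint torques, N m; "eef_pos": TCP position; "ee_rot": TCP orientation; "contact_force": force on the tool from outside, world axes, zero at the start; "moment": the same for the moment, N m; "grip_width": finger opening in m.
Only numpy, scipy, OpenCV 4.12 (cv2) and the standard library are available. Lean on these libraries where they do the work, as an engineer would, in place of code of your own. Each camera call takes 0.05 s, during which the arm holds its last target. There are 200 camera calls.

## Working session

There is one attempt and no reset: what is moved stays moved. The work goes in short steps, Python scripts to look and compute and a tool call to move; the robot and the scene stay as the last step left them, time stands still between calls to the robot, and variables do not carry over. Pictures are saved under pics/ and viewed, about 8 in all and at most 12, crops included, and the job is handed in when it is done.

Besides the shell and the picture viewer there is one more tool, called after "Emit:" in YAML: its name, and indented under it one key for each argument. servo_tool: Moves the arm, as the interface text tells. Its arguments: {"type":"object","properties":{"increments":{"type":"array"},"grip_force":{"type":"number"}},"required":["increments"]}

```bash
mkdir -p pics
python3 - <<'E'
from plant import bot
import cv2,numpy as np
np.set_printoptions(precision=4,suppress=True)
for n in("scene","top"):
    im=bot.capture(n);cv2.imwrite(f"pics/{n}1.png",im[:,:,::-1]);p=bot.camera_params(n)
    print(n,p["fx"],p["cx"],p["cy"],-np.array(p["R"]).T@np.array(p["t"]));print(np.array(p["R"]))
o=bot.get_obs();print(o["clock"],o["eef_pos"],o["ee_rot"],o["contact_force"],o["grip_width"])
E
```

```text
scene 472.9851143159901 319.31520655404125 194.8152271456236 [0.1754 0.697  0.6882]
[[-0.7521 -0.659   0.0026]
 [-0.491   0.5577 -0.6693]
 [ 0.4396 -0.5047 -0.743 ]]
top 371.935989966016 322.0407847537251 194.79725026140977 [0.4552 0.2688 0.9074]
[[ 0.0005 -0.9999  0.0147]
 [-0.991  -0.0024 -0.1336]
 [ 0.1337 -0.0145 -0.9909]]
0.1 [ 0.1667 -0.6536  0.2005] [[-0.0005 -0.969  -0.2471]
 [ 0.0015 -0.2471  0.969 ]
 [-1.      0.0001  0.0015]] [-0.6353  0.4316 -0.1447] 0.08741053778835423
```

View pics/top1.png

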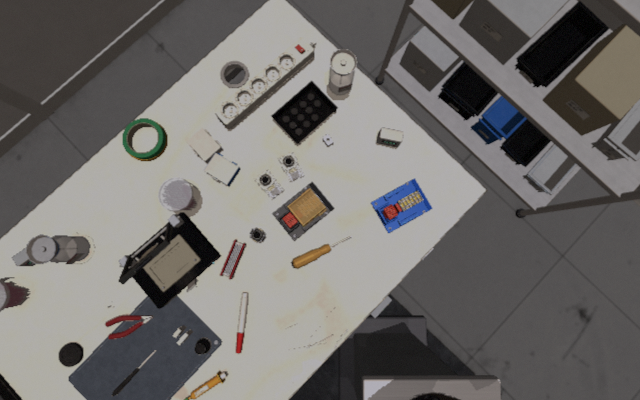

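View pics/scene1.png

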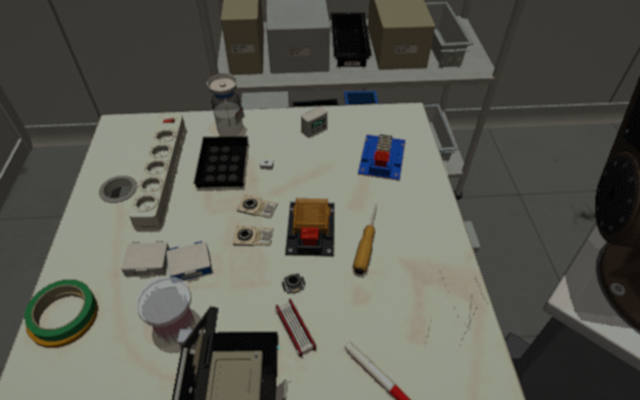

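Both views show the unit with an amber cover and red tab: top (303,210), with the tab at (291,218); scene (311,225). The look-alike is the blue unit at top (401,205) and scene (382,157). Other red things are the socket-strip switch, pen and pliers. The joystick is at top (258,235), the modules at (268,183) and (290,165), and the driver at (320,252).

```bash
cat > h.py <<'E'
import cv2,numpy as np
from plant import bot
np.set_printoptions(precision=4,suppress=True)
def par(n):
    p=bot.camera_params(n);return p,np.array(p["R"]),np.array(p["t"])
def ray(P,uv,z):
    p,R,t=P;d=R.T@np.array([(uv[0]-p["cx"])/p["fx"],(uv[1]-p["cy"])/p["fy"],1]);c=-R.T@t
    return c+d*(z-c[2])/d[2]
def proj(P,X):
    p,R,t=P;q=R@np.array(X)+t;return np.array([p["fx"]*q[0]/q[2]+p["cx"],p["fy"]*q[1]/q[2]+p["cy"]])
def hsv(im):return cv2.cvtColor(im,cv2.COLOR_RGB2HSV)
def mask(im,k):
    h=hsv(im);H,S,V=cv2.split(h)
    if k=="red":return (((H<7)|(H>172))&(S>150)&(V>90)).astype(np.uint8)*255
    if k=="amber":return ((H>=9)&(H<24)&(S>110)&(V>70)).astype(np.uint8)*255
def blobs(m,amin=30):
    cs,_=cv2.findContours(m,cv2.RETR_EXTERNAL,cv2.CHAIN_APPROX_NONE)
    return sorted([c for c in cs if cv2.contourArea(c)>amin],key=cv2.contourArea,reverse=True)
E
python3 - <<'E'
from h import *
for n,(x0,y0,x1,y1),zt in(("top",(265,175,340,245),.04),("scene",(280,190,345,262),.04)):
    im=cv2.cvtColor(cv2.imread(f"pics/{n}1.png"),cv2.COLOR_BGR2RGB);P=par(n)
    for k,z in(("red",.038),("amber",.031)):
        m=mask(im,k);mm=np.zeros_like(m);mm[y0:y1,x0:x1]=m[y0:y1,x0:x1]
        for c in blobs(mm)[:2]:
            r=cv2.minAreaRect(c);b=cv2.boxPoints(r)
            print(n,k,cv2.contourArea(c),r,"ctr",ray(P,r[0],z),[ray(P,q,z)[:2].round(3).tolist() for q in b])
    if n=="top":cv2.imwrite("pics/crop.png",cv2.resize(im[150:280,220:360,::-1],None,fx=5,fy=4.6,interpolation=cv2.INTER_CUBIC))
E
```

```text
top red 117.5 ((289.6707763671875, 219.46339416503906), (12.493901252746582, 10.77599048614502), 51.34019470214844) ctr [0.5142 0.3316 0.038 ] [[0.518, 0.351], [0.533, 0.331], [0.511, 0.313], [0.495, 0.332]]
top amber 728.5 ((306.3536682128906, 207.81710815429688), (27.95510482788086, 29.204496383666992), 51.34019470214844) ctr [0.5423 0.2931 0.031 ] [[0.546, 0.341], [0.59, 0.287], [0.538, 0.245], [0.495, 0.299]]
scene red 139.5 ((309.0, 232.0), (10.0, 16.0), 90.0) ctr [0.5165 0.3322 0.038 ] [[0.534, 0.333], [0.513, 0.315], [0.499, 0.331], [0.52, 0.349]]
scene amber 924.5 ((311.0, 213.5), (29.0, 36.0), 90.0) ctr [0.5456 0.2947 0.031 ] [[0.594, 0.291], [0.544, 0.247], [0.5, 0.298], [0.547, 0.34]]
```

View pics/crop.png

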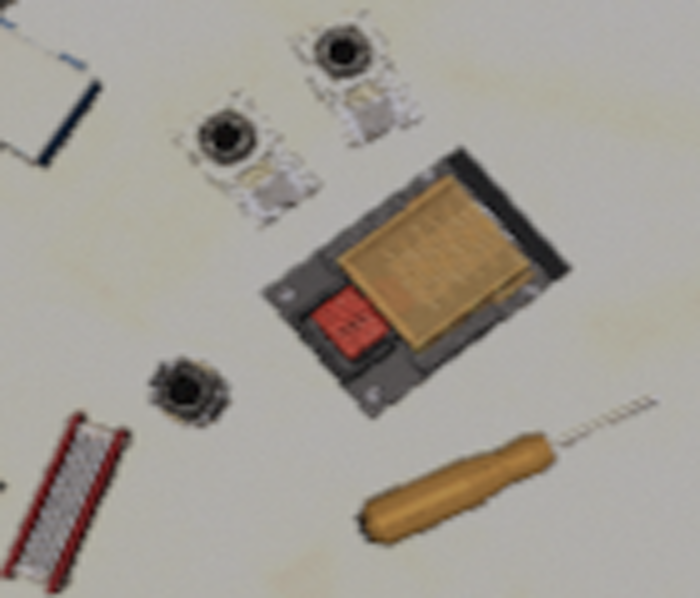

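The choice is confirmed. The crop shows a dark unit with the amber cover at crop (435,262) and the red tab at (350,322), not the blue one. Unit +x points at about -52° in world. Next I move above it.

Emit:
servo_tool:
  increments:
    - [[0,-4.1,3.3],0,1]
    - [[0,-4.1,3.3],0,1]
    - [[0,-4.1,3.3],0,1]
    - [[0,-4.1,3.3],0,1]
    - [[0,-4.1,3.3],0,1]
    - [[0,-4.1,3.3],0,1]
    - [[0,-4.1,3.3],0,1]
    - [[0,-4.1,3.3],0,1]
    - [[0,-4.1,3.3],0,1]
    - [[0,-4.1,3.3],0,1]
    - [[0,-4.1,3.3],0,1]
    - [[0,-4.1,3.3],0,1]
    - [[0,-0.8,5.6],0,1]
    - [[0,-0.8,5.6],0,1]
    - [[0,-0.8,5.6],0,1]
    - [[0,-0.8,5.6],0,1]
    - [[0,-0.8,5.6],0,1]
    - [[0,-0.8,5.6],0,1]
    - [[0,-0.8,5.6],0,1]
    - [[0,-0.8,5.6],0,1]
  grip_force: 20

```text
clock: 2.6
eef_pos: [0.4962, 0.303, 0.2012]
ee_rot: [[-0.0, -0.969, -0.247], [-0.0, -0.247, 0.969], [-1.0, 0.0, -0.0]]
contact_force: [0.9, 0.3, 0.2]
grip_width: 0.0005
```

Emit:
servo_tool:
  increments:
    - [[0,0,0],-9.5,1]
    - [[0,0,0],-9.5,1]
    - [[0,0,0],-9.5,1]
    - [[0,0,0],-9.5,1]
    - [[0,0,0],-9.5,1]
    - [[0,0,0],-9.5,1]
    - [[0,0,0],-9.5,1]
    - [[0,0,0],-9.5,1]
    - [[0,0,0],-9.5,1]
    - [[0,0,0],-9.5,1]
    - [[0,0,0],-9.5,1]
    - [[0,0,0],-9.5,1]
    - [[0,0,0],0,1]
    - [[0,0,0],0,1]

```text
clock: 4.35
eef_pos: [0.4968, 0.3011, 0.2011]
ee_rot: [[-0.0, 0.617, -0.787], [-0.0, -0.787, -0.617], [-1.0, -0.0, 0.0]]
contact_force: [-0.6, 0.2, 0.7]
grip_width: 0.0002
```

Run:
```python
from h import *
o=bot.get_obs();P=par("wrist");im=bot.capture("wrist");cv2.imwrite("pics/w1.png",im[:,:,::-1])
print(o["clock"],o["eef_pos"],o["ee_rot"],o["joint_positions"],o["contact_force"],o["grip_width"])
print(P[0]["fx"],P[0]["cx"],P[0]["cy"],-P[1].T@P[2],P[1])
```

```text
4.35 [0.4968 0.3011 0.2011] [[-0.0003  0.617  -0.7869]
 [-0.0002 -0.7869 -0.617 ]
 [-1.     -0.      0.0004]] [ 0.8813  0.2055 -0.201  -0.0001 -1.1646 -0.2163] [-0.6131  0.1759  0.7306] 0.00017791669437576676
319.25493686367884 321.60877176974117 201.2067419752753 [0.5399 0.2473 0.3848] [[-0.7865 -0.6176 -0.    ]
 [-0.5971  0.7603  0.2556]
 [-0.1578  0.201  -0.9668]]
```

View pics/w1.png

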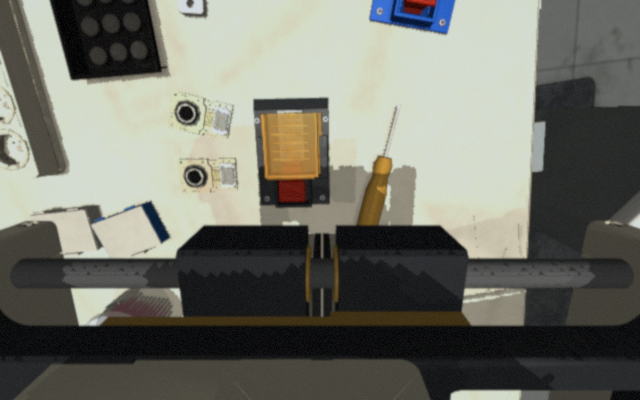

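The wrist view shows the unit upright: foot corners near (254,98), (328,98) and (328,206), red pad at about (292,190), ledge at about (291,178). I'll measure these points.

Run:
```python
from h import *
im=cv2.cvtColor(cv2.imread("pics/w1.png"),cv2.COLOR_BGR2RGB);P=par("wrist");o=bot.get_obs()
R=np.array(o["ee_rot"]);T=np.array(o["eef_pos"])
for q in([.008,0,0],[0,0,0],[-.011,0,0],[-.058,0,0],[.008,.0095,.021],[.008,.0095,-.021],[-.058,.0095,.021],[-.058,.039,.096],[-.058,.039,-.096]):print(q,proj(P,T+R@q))
# foot: dark, low V
h=hsv(im);m=((h[...,2]<75)).astype(np.uint8)*255
mm=np.zeros_like(m);mm[90:215,245:340]=m[90:215,245:340]
c=blobs(mm)[0];r=cv2.minAreaRect(c);print("foot",r)
W=[ray(P,q,.004) for q in cv2.boxPoints(r)];print(np.array(W))
# red / amber row spans
mr=mask(im,"red");ma=mask(im,"amber")
for n,k,z in(("red",mr,.038),("amber",ma,.031)):
    a=np.zeros_like(k);a[95:215,250:335]=k[95:215,250:335]
    for c in blobs(a)[:2]:
        r=cv2.minAreaRect(c);print(n,cv2.boundingRect(c),r,ray(P,r[0],z))
print(cv2.resize(h[170:212,292:293].reshape(-1,1,3),None,fx=1,fy=1).reshape(-1,3).tolist())
cv2.imwrite("pics/w1c.png",cv2.resize(im[85:225,235:350,::-1],None,fx=5,fy=4.2,interpolation=cv2.INTER_CUBIC))
```

```text
[0.008, 0, 0] [322.681  228.9822]
[0, 0, 0] [322.7173 233.4273]
[-0.011, 0, 0] [322.7722 240.1475]
[-0.058, 0, 0] [323.1013 280.4351]
[0.008, 0.0095, 0.021] [356.1454 214.7229]
[0.008, 0.0095, -0.021] [289.2674 214.665 ]
[-0.058, 0.0095, 0.021] [372.1954 260.4351]
[-0.058, 0.039, 0.096] [560.65   193.5451]
[-0.058, 0.039, -0.096] [ 86.0219 193.1428]
foot ((293.8052673339844, 174.2997283935547), (65.01527404785156, 69.90325164794922), 86.98721313476562)
[[0.5807 0.3183 0.004 ]
 [0.5188 0.2642 0.004 ]
 [0.4663 0.3235 0.004 ]
 [0.5314 0.3808 0.004 ]]
red (279, 181, 25, 20) ((291.0, 190.5), (24.0, 19.0), 0.0) [0.5178 0.3308 0.038 ]
amber (260, 113, 62, 68) ((290.5, 146.5), (67.0, 61.0), 90.0) [0.5474 0.2932 0.031 ]
[[14, 169, 183], [15, 167, 182], [15, 175, 172], [16, 171, 164], [17, 167, 166], [17, 169, 183], [17, 170, 198], [16, 171, 188], [15, 183, 156], [14, 197, 118], [10, 230, 81], [5, 230, 80], [3, 225, 92], [3, 212, 95], [4, 207, 95], [4, 219, 100], [4, 208, 103], [3, 205, 102], [3, 222, 101], [1, 208, 103], [3, 223, 95], [4, 239, 93], [3, 212, 95], [1, 211, 92], [4, 219, 98], [3, 220, 96], [3, 222, 94], [4, 207, 95], [4, 215, 102], [3, 209, 100], [4, 222, 92], [2, 198, 76], [2, 235, 39], [4, 81, 22], [130, 38, 20], [98, 34, 30], [20, 15, 50], [30, 35, 94], [25, 34, 134], [24, 37, 145], [24, 33, 145], [25, 34, 144]]
```

View pics/w1c.png

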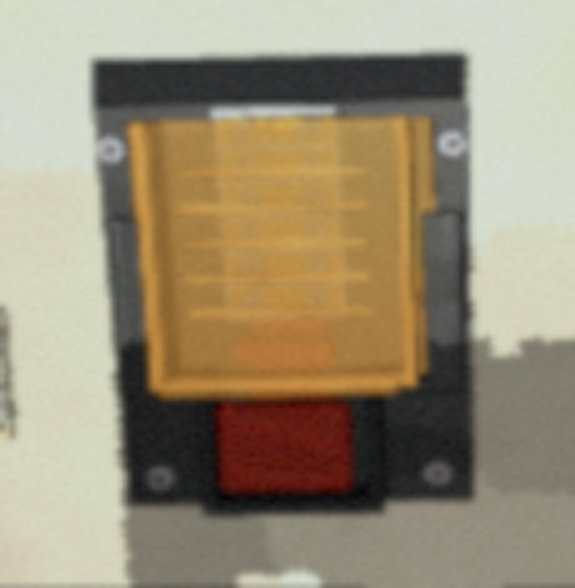

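The crop gives foot corners at px (254,99.3), (328.2,98.1), (260.6,204.5) and (329.4,203.3). The red pad spans columns 278.6–305.6 with its rear edge at row 202.4, and the ledge's top edge is at rows 178–179.

Run:
```python
from h import *
P=par("wrist")
A=[ray(P,(254,99.3),0),ray(P,(328.2,98.1),0)];B=[ray(P,(260.6,204.5),.004),ray(P,(329.4,203.3),.004)]
mA,mB=(A[0]+A[1])/2,(B[0]+B[1])/2
print("widths",np.linalg.norm(A[0]-A[1]),np.linalg.norm(B[0]-B[1]),"len",np.linalg.norm((mA-mB)[:2]))
d=mA-mB;print("yaw axis",np.degrees(np.arctan2(d[1],d[0])))
for q in(A,B):e=q[0]-q[1];print("yaw edge",np.degrees(np.arctan2(-e[0],e[1])))
for yaw in(-52,-51):
  a=np.radians(yaw);u=np.array([np.cos(a),np.sin(a)]);v=np.array([-u[1],u[0]])
  O=((mA[:2]-64*.001*u)+(mB[:2]+62*.001*u))/2;print(yaw,"origin",O,"pad",O-.0375*u,"ledge",O-.023*u)
  for n,uv,z in(("padL",(278.6,190),.038),("padR",(305.6,190),.038),("padrear",(292,202.4),.036),("ledgetop",(292,178.5),.042),("coverL",(265.5,176),.031),("coverR",(318.5,176),.031)):
    X=ray(P,uv,z)[:2]-O;print(n,X@u*1e3,X@v*1e3)
```

```text
widths 0.08533041472188059 0.08513873204195717 len 0.12427810048612409
yaw axis -50.82635511404536
yaw edge -50.93815564642556
yaw edge -50.78327673145282
-52 origin [0.5402 0.3022] pad [0.5171 0.3318] ledge [0.526  0.3203]
padL -35.83107931593862 13.762923743233854
padR -35.73614743372227 -16.30285360029786
padrear -50.61870737738839 -0.6738854752019033
ledgetop -22.021969501745932 -1.8010136815768225
coverL -21.35466662807255 28.933957489917816
coverR -21.167074698240327 -30.59127320081924
-51 origin [0.5401 0.3022] pad [0.5165 0.3313] ledge [0.5257 0.3201]
padL -35.58527362523115 14.403618549031172
padR -36.01507636765247 -15.659236420776557
padrear -50.62260652143934 0.2270878217374382
ledgetop -22.049895167051336 -1.3989506097384545
coverL -20.846294718114653 29.319693435810475
coverR -21.697589878729776 -30.199745204579244
```

The sizes agree: foot width 85 mm, length 124 mm, pad width 30 mm and yaw -50.9° by three measures. I'll turn 1° and hover above the pad.

Emit:
servo_tool:
  increments:
    - [[0,0,0],-1.0,1]
    - [[0,-1.2,-3.4],0,1]
    - [[3.6,0,0],0,1]
    - [[3.6,0,0],0,1]
    - [[3.6,0,0],0,1]
    - [[3.2,0,0],0,1]
    - [[0,0,0],0,1]
    - [[0,0,0],0,1]

```text
clock: 5.4
eef_pos: [0.5164, 0.3326, 0.0626]
ee_rot: [[0.001, 0.634, -0.774], [0.001, -0.774, -0.634], [-1.0, 0.0, -0.001]]
contact_force: [0.0, 0.7, 1.4]
grip_width: 0.0006
```

```bash
cat > st.py <<'E'
from h import *
o=bot.get_obs();O=np.array([.5401,.3022]);a=np.radians(-50.9);u=np.array([np.cos(a),np.sin(a)]);v=np.array([-u[1],u[0]])
T=np.array(o["eef_pos"]);d=T[:2]-O;F=np.array(o["contact_force"])
R=np.array(o["ee_rot"]);print(o["clock"],"unit x,y,tip z mm",d@u*1e3,d@v*1e3,T[2]*1e3-8,"yaw",np.degrees(np.arctan2(R[1,1],R[0,1])),"F u,v,z",F[:2]@u,F[:2]@v,F[2])
E
python3 - <<'E'
import st
from h import *
im=bot.capture("scene");w=bot.capture("wrist")
a=cv2.resize(im[160:280,240:380,::-1],None,fx=4,fy=4,interpolation=cv2.INTER_CUBIC)
cv2.imwrite("pics/s2.png",a);cv2.imwrite("pics/w2.png",w[:,:,::-1])
E
```

```text
5.4 unit x,y,tip z mm -38.59673164160198 0.7634399186970486 54.593804834441215 yaw -50.672561030024454 F u,v,z -0.503352393724348 0.4333010483745403 1.4450378574776996
```

View pics/s2.png

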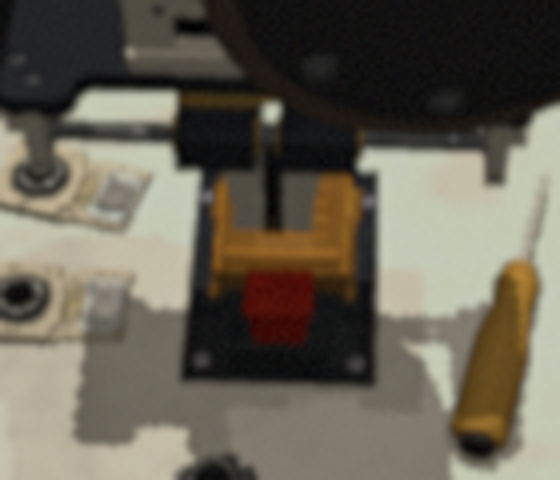

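Run:
```python
from h import *
P=par("scene");o=bot.get_obs();R=np.array(o["ee_rot"]);T=np.array(o["eef_pos"])
for q in([.008,0,0],[.008,-.0095,0],[.008,.0095,0],[0,0,0],[-.011,0,0],[-.03,0,0],[-.058,0,0],[.008,0,.02],[.008,0,-.02],[-.04,0,.02]):print(q,(proj(P,T+R@q)-[240,160])*4)
```

```text
[0.008, 0, 0] [274.2781 264.3683]
[0.008, -0.0095, 0] [273.1875 282.0923]
[0.008, 0.0095, 0] [275.3515 246.9223]
[0, 0, 0] [274.0597 252.6059]
[-0.011, 0, 0] [273.754  236.1435]
[-0.03, 0, 0] [273.211  206.8917]
[-0.058, 0, 0] [272.3736 161.7903]
[0.008, 0, 0.02] [321.3129 265.7552]
[0.008, 0, -0.02] [227.2859 262.9827]
[-0.04, 0, 0.02] [322.135  192.4809]
```

View pics/w2.png

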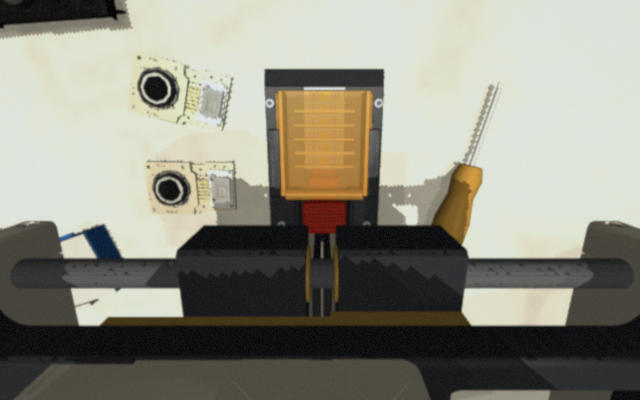

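Run:
```python
from h import *
im=bot.capture("scene")
g=np.clip(im[175:260,275:345,::-1].astype(float)*1.8,0,255).astype(np.uint8)
cv2.imwrite("pics/s3.png",cv2.resize(g,None,fx=7,fy=7,interpolation=cv2.INTER_CUBIC))
```

```text
(no output)
```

View pics/s3.png

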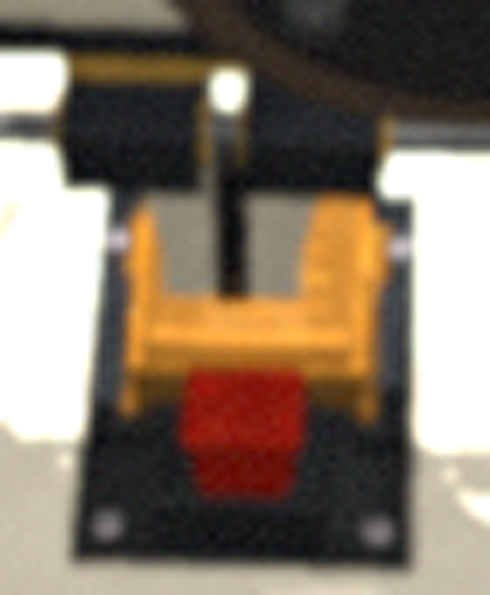

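Run:
```python
from h import *
import st
P=par("scene")
f=lambda x,y,z:((proj(P,[*(st.O+x*1e-3*st.u+y*1e-3*st.v),z*1e-3])-[275,175])*7).round()
for n,q in dict(ledgetop=(-23,0,42),ledgetopL=(-23,26,42),ledgetopR=(-23,-26,42),ledgebot=(-23,0,28),roofrear=(-20,0,31),rooffront=(47,0,31),roofrearL=(-20,30,31),padfront=(-25.5,0,38),padrear=(-50,0,38),footrear=(-62,0,4),tiprear=(-48,0,54.6),tipfront=(-29,0,54.6),tipL=(-48,21,54.6)).items():print(n,f(*q))
```

```text
5.55 unit x,y,tip z mm -38.72081047300781 0.9550517580785722 55.08067911840684 yaw -50.6806449643403 F u,v,z 0.4264413824803927 1.1676862458634494 0.5934465260043635
ledgetop [243. 341.]
ledgetopL [139. 338.]
ledgetopR [348. 344.]
ledgebot [244. 376.]
roofrear [245. 359.]
rooffront [257. 160.]
roofrearL [126. 355.]
padfront [243. 359.]
padrear [238. 438.]
footrear [237. 558.]
tiprear [238. 390.]
tipfront [242. 328.]
tipL [151. 387.]
```

The projections of the ledge and pad match the picture: ledge top is at row 341, seen at about 336. The red pad is centred. The fingers, however, seem to end higher in the image (row 298) than the tip I predict (390), so I'll go down slowly and let the contact force show where the tip is.

Emit:
servo_tool:
  increments:
    - [[0.8,0,0.08],0,1]
    - [[0.5,0,0],0,1]
    - [[0,0,0],0,1]
    - [[0,0,0],0,1]

```text
clock: 6.05
eef_pos: [0.5151, 0.3316, 0.0483]
ee_rot: [[-0.0, 0.634, -0.774], [-0.0, -0.774, -0.634], [-1.0, 0.0, 0.0]]
contact_force: [0.2, 0.3, -0.6]
grip_width: 0.0005
```

Emit:
servo_tool:
  increments:
    - [[0.2,0,0],0,1]
    - [[0.2,0,0],0,1]
    - [[0,0,0],0,1]

```text
clock: 6.42
eef_pos: [0.5149, 0.3314, 0.0442]
ee_rot: [[-0.0, 0.634, -0.774], [-0.0, -0.774, -0.634], [-1.0, 0.0, 0.0]]
contact_force: [1.0, -0.1, 0.3]
grip_width: 0.0005
```

```bash
python3 st.py
```

```text
6.425 unit x,y,tip z mm -38.57250386950148 -1.0991834125118276 36.15114276813613 yaw -50.68966335674551 F u,v,z 0.736908658927637 0.7174826335765161 0.33996275038962304
```

Emit:
servo_tool:
  increments:
    - [[0.2,0,0],0,1]
    - [[0,0,0],0,1]

```text
clock: 6.68
eef_pos: [0.5149, 0.3314, 0.0422]
ee_rot: [[-0.0, 0.634, -0.774], [-0.0, -0.774, -0.634], [-1.0, 0.0, 0.0]]
contact_force: [0.3, 0.2, -0.2]
grip_width: 0.0006
```

Run:
```python
from h import *
import st
im=bot.capture("scene")
g=np.clip(im[175:260,275:345,::-1].astype(float)*1.8,0,255).astype(np.uint8)
cv2.imwrite("pics/s4.png",cv2.resize(g,None,fx=7,fy=7,interpolation=cv2.INTER_CUBIC))
```

```text
6.675 unit x,y,tip z mm -38.563644015335 -1.0937105693952716 34.18129099297128 yaw -50.690947070838924 F u,v,z 0.032777135080023244 0.335336924819448 -0.17489869167143737
```

View pics/s4.png

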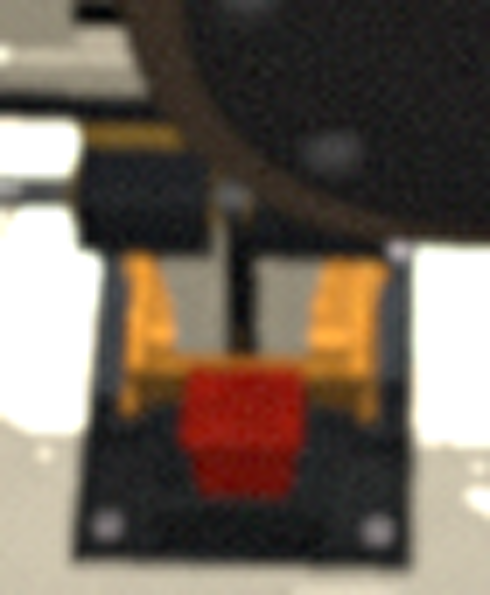

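The tip is still visibly above the undented pad: its bottom is at row 357 and the pad's front edge at 359. So the real fingertips are about 25–30 mm shorter than stated, and there is no force yet. I continue down by touch.

Emit:
servo_tool:
  increments:
    - [[0.5,0,-0.1],0,1]
    - [[0.5,0,0],0,1]
    - [[0,0,0],0,1]

```text
clock: 7.1
eef_pos: [0.5155, 0.3318, 0.0316]
ee_rot: [[-0.001, 0.633, -0.774], [-0.001, -0.774, -0.633], [-1.0, 0.0, 0.001]]
contact_force: [0.1, 0.9, 0.6]
grip_width: 0.0005
```

Emit:
servo_tool:
  increments:
    - [[0.3,0,0],0,1]
    - [[0.2,0,0],0,1]
    - [[0,0,0],0,1]

```text
clock: 7.48
eef_pos: [0.5157, 0.3321, 0.0272]
ee_rot: [[-0.0, 0.634, -0.774], [-0.0, -0.774, -0.634], [-1.0, 0.0, 0.0]]
contact_force: [0.2, 0.1, -0.2]
grip_width: 0.0007
```

Emit:
servo_tool:
  increments:
    - [[0.2,0,0],0,1]
    - [[0.2,0,0],0,1]
    - [[0,0,0],0,1]

```text
clock: 7.85
eef_pos: [0.5157, 0.3321, 0.0232]
ee_rot: [[-0.0, 0.634, -0.774], [-0.0, -0.774, -0.634], [-1.0, 0.0, 0.0]]
contact_force: [-0.0, 0.1, 0.8]
grip_width: 0.0008
```

Emit:
servo_tool:
  increments:
    - [[0.2,0,0],0,1]
    - [[0,0,0],0,1]

```text
clock: 8.1
eef_pos: [0.5157, 0.3321, 0.0212]
ee_rot: [[-0.0, 0.634, -0.774], [-0.0, -0.774, -0.634], [-1.0, 0.0, 0.0]]
contact_force: [0.3, -1.0, -0.5]
grip_width: 0.0004
```

Emit:
servo_tool:
  increments:
    - [[0.2,0,0],0,1]
    - [[0,0,0],0,1]

```text
clock: 8.35
eef_pos: [0.5157, 0.3321, 0.0192]
ee_rot: [[-0.0, 0.634, -0.774], [-0.0, -0.774, -0.634], [-1.0, 0.0, 0.0]]
contact_force: [0.3, 0.8, 0.3]
grip_width: 0.0004
```

Run:
```python
from h import *
import st
im=bot.capture("scene")
g=np.clip(im[175:260,275:345,::-1].astype(float)*1.8,0,255).astype(np.uint8)
cv2.imwrite("pics/s5.png",cv2.resize(g,None,fx=7,fy=7,interpolation=cv2.INTER_CUBIC))
```

```text
8.35 unit x,y,tip z mm -38.56861061827025 -0.1003053602061257 11.16846051442419 yaw -50.68989966111279 F u,v,z -0.4235066477198601 0.765630184905921 0.34962392083817234
```

View pics/s5.png

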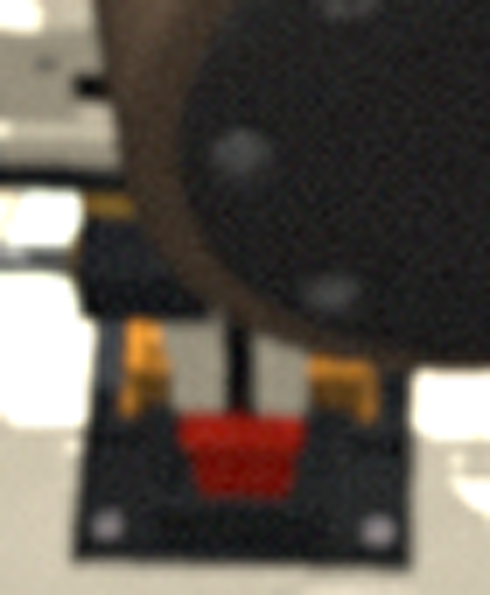

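The finger's bottom is now at row 413, in front of the pad (rows 359–438). The tab is still up, so only a few mm remain to contact.

Emit:
servo_tool:
  increments:
    - [[0.2,0,0],0,1]
    - [[0,0,0],0,1]

```text
clock: 8.65
eef_pos: [0.5157, 0.3321, 0.0172]
ee_rot: [[-0.0, 0.633, -0.774], [-0.0, -0.774, -0.633], [-1.0, 0.0, 0.0]]
contact_force: [0.0, 0.4, 0.0]
grip_width: 0.0005
```

Emit:
servo_tool:
  increments:
    - [[0.15,0,0],0,1]
    - [[0,0,0],0,1]

```text
clock: 8.9
eef_pos: [0.5157, 0.3321, 0.0157]
ee_rot: [[-0.0, 0.634, -0.774], [-0.0, -0.774, -0.634], [-1.0, 0.0, 0.0]]
contact_force: [-0.1, -0.5, 0.3]
grip_width: 0.0006
```

Emit:
servo_tool:
  increments:
    - [[0.15,0,0],0,1]
    - [[0,0,0],0,1]

```text
clock: 9.15
eef_pos: [0.5157, 0.3321, 0.0142]
ee_rot: [[-0.0, 0.634, -0.774], [-0.0, -0.774, -0.634], [-1.0, 0.0, 0.0]]
contact_force: [-1.3, -0.7, 0.6]
grip_width: 0.0007
```

Emit:
servo_tool:
  increments:
    - [[0.15,0,0],0,1]
    - [[0,0,0],0,1]

```text
clock: 9.4
eef_pos: [0.5159, 0.3323, 0.013]
ee_rot: [[0.0, 0.634, -0.774], [0.0, -0.774, -0.634], [-1.0, -0.0, -0.0]]
contact_force: [0.2, 0.5, 2.4]
grip_width: 0.0006
```

Emit:
servo_tool:
  increments:
    - [[0.15,0,0],0,1]
    - [[0,0,0],0,1]

```text
clock: 9.65
eef_pos: [0.5159, 0.3326, 0.0116]
ee_rot: [[0.0, 0.634, -0.774], [0.001, -0.774, -0.634], [-1.0, -0.0, -0.001]]
contact_force: [-2.8, 1.1, 4.3]
grip_width: 0.0007
```

Emit:
servo_tool:
  increments:
    - [[0.15,0,0],0,1]
    - [[0,0,0],0,1]

```text
clock: 9.9
eef_pos: [0.516, 0.3326, 0.0101]
ee_rot: [[0.0, 0.634, -0.774], [0.001, -0.774, -0.634], [-1.0, -0.0, -0.001]]
contact_force: [-1.0, 2.7, 4.9]
grip_width: 0.0004
```

Contact came at TCP z ≈ 13.2 mm, so with the pad at 38 mm the true tip is about 25 mm above the TCP. The spring force is rising as stated; I press on to near the stop.

Emit:
servo_tool:
  increments:
    - [[0.15,0,0],0,1]
    - [[0.15,0,0],0,1]
    - [[0,0,0],0,1]

```text
clock: 10.28
eef_pos: [0.5161, 0.3327, 0.0072]
ee_rot: [[0.001, 0.634, -0.774], [0.001, -0.774, -0.634], [-1.0, -0.0, -0.001]]
contact_force: [-2.8, 2.8, 6.7]
grip_width: 0.0001
```

Emit:
servo_tool:
  increments:
    - [[0.12,0,0],0,1]
    - [[0,0,0],0,1]

```text
clock: 10.52
eef_pos: [0.516, 0.3329, 0.0062]
ee_rot: [[0.001, 0.634, -0.774], [0.001, -0.774, -0.634], [-1.0, -0.0, -0.001]]
contact_force: [-3.7, 3.4, 6.9]
grip_width: 0.0006
```

```bash
python3 st.py
```

```text
10.525 unit x,y,tip z mm -39.02888961829774 0.7130361578077756 -1.8414763388401036 yaw -50.67044638451018 F u,v,z -4.928970133883242 -0.7197451820465165 6.890917600853131
```

The tab is down by about 7 mm at its front, roughly 0.115 rad, which is past the catch release. Now I push while holding it down.

Emit:
servo_tool:
  increments:
    - [[0.06,0.2,0.05],0,1]
    - [[0,0.3,0],0,1]
    - [[0,0.3,0],0,1]
    - [[0,0.3,0],0,1]
    - [[0,0,0],0,1]

```text
clock: 11.15
eef_pos: [0.5231, 0.3242, 0.0058]
ee_rot: [[0.001, 0.634, -0.774], [0.002, -0.774, -0.634], [-1.0, -0.0, -0.002]]
contact_force: [-1.5, 2.8, 6.1]
grip_width: 0.0005
```

Run:
```python
from h import *
import st
im=bot.capture("top");cv2.imwrite("pics/t6.png",im[:,:,::-1])
P=par("top");m=mask(im,"amber")
for f in("pics/top1.png","pics/t6.png"):
    m=mask(cv2.cvtColor(cv2.imread(f),cv2.COLOR_BGR2RGB),"amber");a=np.zeros_like(m);a[170:235,285:360]=m[170:235,285:360]
    pts=np.argwhere(a>0)[:,::-1]
    U=np.array([(ray(P,q,.031)[:2]-st.O)@np.c_[st.u,st.v] for q in pts])*1e3
    print(len(pts),"x range",np.percentile(U[:,0],[1,99]),"y",np.percentile(U[:,1],[1,99]))
```

```text
11.15 unit x,y,tip z mm -27.804099020292167 0.6780131104402961 -2.212580634917492 yaw -50.67319699577624 F u,v,z -3.1320328718494244 0.6607852683584245 6.1465991065267325
770 x range [-25.1941  42.2265] y [-34.449   27.8947]
242 x range [12.7727 51.0591] y [-35.8197  23.8376]
```

The cover has moved about 5–9 mm past the catch at low force. I keep pushing at constant height.

Emit:
servo_tool:
  increments:
    - [[0,0.4,0],0,1]
    - [[0,0.4,0],0,1]
    - [[0,0.5,0],0,1]
    - [[0,0.5,0],0,1]
    - [[0,0.5,0],0,1]
    - [[0,0.5,0],0,1]
    - [[0,0.5,0],0,1]
    - [[0,0.5,0],0,1]
    - [[0,0.5,0],0,1]
    - [[0,0,0],0,1]

```text
clock: 12.45
eef_pos: [0.5498, 0.2897, 0.005]
ee_rot: [[-0.0, 0.633, -0.774], [-0.0, -0.774, -0.633], [-1.0, 0.0, 0.0]]
contact_force: [-0.2, -0.1, 0.4]
grip_width: 0.0007
```

```bash
cat > chk.py <<'E'
from h import *
import st,sys
im=bot.capture("top");P=par("top")
m=mask(im,"amber");a=np.zeros_like(m);a[160:235,285:380]=m[160:235,285:380]
pts=np.argwhere(a>0)[:,::-1]
U=np.array([(ray(P,q,.029)[:2]-st.O)@np.c_[st.u,st.v] for q in pts])*1e3
print(len(pts),"x range",np.percentile(U[:,0],[1,99]),"y",np.percentile(U[:,1],[1,99]))
for n in("scene","wrist"):cv2.imwrite(f"pics/{n}_{sys.argv[1]}.png",bot.capture(n)[:,:,::-1])
E
python3 chk.py a
```

```text
12.45 unit x,y,tip z mm 15.858874903293199 -0.3515381379846287 -2.9925949048733784 yaw -50.71495767309027 F u,v,z -0.10354257969420268 -0.2215290146099017 0.4302523934889162
90 x range [-11.5118  91.3285] y [-37.3391 -16.7457]
```

Emit:
servo_tool:
  increments:
    - [[0,0.5,0],0,1]
    - [[0,0.5,0],0,1]
    - [[0,0.5,0],0,1]
    - [[0,0.5,0],0,1]
    - [[0,0.5,0],0,1]
    - [[0,0.5,0],0,1]
    - [[0,0.5,0],0,1]
    - [[0,0.5,0],0,1]
    - [[0,0.5,0],0,1]
    - [[0,0,0],0,1]

```text
clock: 13.85
eef_pos: [0.5783, 0.2549, 0.005]
ee_rot: [[-0.0, 0.633, -0.774], [-0.0, -0.774, -0.633], [-1.0, 0.0, 0.0]]
contact_force: [0.1, -0.6, 0.6]
grip_width: 0.0006
```

```bash
python3 chk.py b
```

```text
13.85 unit x,y,tip z mm 60.81532828612706 -0.13860568219024175 -2.97435841562866 yaw -50.71272673837546 F u,v,z 0.48148017373398216 -0.32382076305506524 0.5907813161878535
30 x range [ 32.786  135.9648] y [-36.4449 -29.0722]
```

View pics/wrist_b.png

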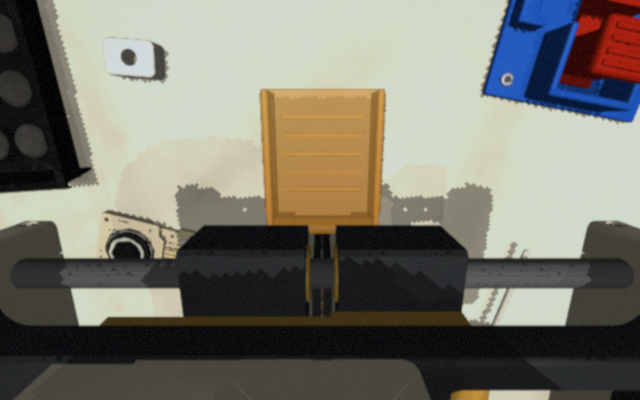

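The wrist view shows the cover straight ahead of the fingers: front edge at row 90, columns 261–385, ledge at about row 222. I'll compute its place.

Run:
```python
from h import *
import st
P=par("wrist")
for n,uv in dict(front=(322,90),ledge=(322,224),fl=(262,90),fr=(384,90)).items():
  for z in(.0,.027,.031,.038):
    X=ray(P,uv,z)[:2]-st.O;print(n,z,X@st.u*1e3,X@st.v*1e3)
```

```text
14.0 unit x,y,tip z mm 60.379709095091876 -0.08904616309981772 -2.9300896457019743 yaw -50.68628320942935 F u,v,z -0.14527624262299324 -0.5814224596503919 -0.14177902939910672
front 0.0 143.84625808570746 0.7114214367934234
front 0.027 141.77023410633507 0.7223987682399279
front 0.031 141.46267499827985 0.7240250395652695
front 0.038 140.9244465591833 0.7268710143847426
ledge 0.0 64.74884055944838 0.33828561985990147
ledge 0.027 73.9885516689492 0.40264403742326943
ledge 0.031 75.35739775924559 0.4121786178029608
ledge 0.038 77.75287841726433 0.42886413346757696
fl 0.0 143.69936430466905 34.3081299275234
fl 0.027 141.64435505832355 29.512737278395157
fl 0.031 141.33990924405018 28.8023087377836
fl 0.038 140.8071290690717 27.55905879171325
fr 0.0 143.99802550307172 -33.99995738085095
fr 0.027 141.90028956465278 -29.02314450692816
fr 0.031 141.5895138700722 -28.2858388959766
fr 0.038 141.04565640455618 -26.995554076811423
```

The cover's front edge is at unit x ≈ 142, so its origin is at about 106 (over 100), square and centred. I back off, lift and check.

Emit:
servo_tool:
  increments:
    - [[0,-0.4,0],0,1]
    - [[0,-0.4,0],0,1]
    - [[-1.0,0,0],0,1]
    - [[-3,0,0],0,1]
    - [[-5,0,0],0,1]
    - [[-5,0,0],0,1]
    - [[-5,-3,0],0,1]
    - [[0,-5,0],0,1]
    - [[0,-4,0],0,1]
    - [[0,0,0],0,1]
    - [[0,0,0],0,1]

```text
clock: 15.38
eef_pos: [0.497, 0.3544, 0.1957]
ee_rot: [[0.0, 0.634, -0.773], [0.0, -0.773, -0.634], [-1.0, 0.0, -0.001]]
contact_force: [0.8, 0.6, 0.5]
grip_width: 0.0004
```

```bash
python3 chk.py c
python3 - <<'E'
from h import *
import st
s=cv2.imread("pics/scene_c.png")[110:290,200:420];w=cv2.imread("pics/wrist_c.png")[0:240,60:560]
w=cv2.resize(w,None,fx=1.4,fy=1.4);h=cv2.resize(s,None,fx=1.35,fy=1.35)
out=np.zeros((w.shape[0]+h.shape[0],700,3),np.uint8);out[:w.shape[0]]=w;out[w.shape[0]:,:h.shape[1]]=h
cv2.imwrite("pics/fin.png",out)
im=cv2.cvtColor(cv2.imread("pics/wrist_c.png"),cv2.COLOR_BGR2RGB);P=par("wrist")
for k,z in(("amber",.027),("red",.038)):
  for c in blobs(mask(im,k),150)[:3]:
    r=cv2.minAreaRect(c);print(k,[((ray(P,q,z)[:2]-st.O)@np.c_[st.u,st.v]*1e3).round(1).tolist() for q in cv2.boxPoints(r)])
E
```

```text
15.375 unit x,y,tip z mm -67.67003090880868 -0.5586136151316992 187.68205744843266 yaw -50.640123807031145 F u,v,z 0.0318123902826313 0.9688895063599348 0.48024386563714283
727 x range [ -8.9095 135.4526] y [-35.3223  27.6773]
15.525 unit x,y,tip z mm -66.7474208606385 -0.6075481519697283 187.17501206024286 yaw -50.74624535594884 F u,v,z -0.2687576159635287 0.709950965858914 -0.22264337770476006
amber [[112.5, 31.6], [112.7, -30.9], [69.6, -32.2], [69.4, 32.5]]
amber [[-90.6, -70.1], [-0.1, -92.3], [-6.6, -114.8], [-98.0, -94.0]]
red [[-7.1, 14.4], [-7.0, -13.6], [-48.8, -14.2], [-48.9, 14.7]]
```

View pics/fin.png

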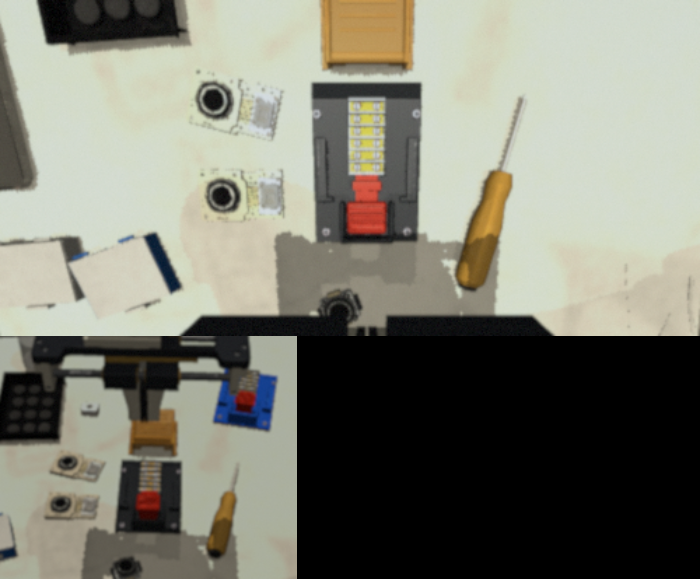

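The cover lies flat and straight beyond the unit, with a visible gap between its rear at (367,68) and the foot's end at (367,84). The terminals are exposed, and the driver, modules, bush and joystick are where they were.

```bash
python3 -c "
from plant import bot
print(bot.sign_off())"
```

```text
the job is handed in; nothing more can be done
None
```

The cover is off and the job is handed in, at about 15.5 s on the clock. With closed fingertips I pressed the red tab down, to about 0.115 rad by tip height, at about 7 N. Holding it down, I slid the amber cover along its rails and off the end of the unit, then backed off and lifted clear.

**Last checks:**
- **Cover:** its rear edge is at unit x ≈ 69.5 mm, past the foot's end at 64 mm. Its origin is at about 105 mm, where 100 mm is needed. It is square and centred, and the width seen from above fits it lying flat on the bench.
- **Terminals:** they are exposed, and the fingertips stayed about 30 mm above the bench, over their 19 mm top. No vertical force showed in the readings after the tab sprang free.
- **Loose parts:** they look undisturbed in the pictures. I did not measure this.
- **Robot:** it was clear of everything at hand-in.

**What disagreed:**
- **Fingertip length:** the stated tip is 8 mm ahead of the TCP. The pad was first touched only with the TCP at z ≈ 13 mm, so the real tip is about 25 mm behind it. I found the height by touch and worked from that.
- **Top camera:** it put the cover's front edge at about 135 mm (about 5 mm short from the start), and the wrist camera at about 142 mm. Allowing for that, they agree to about 2 mm.

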